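# Pull one spectacle case out of a packed row for pricing

### The arm

A 7-joint arm with a two-finger parallel gripper is mounted at the origin on the work surface. World frame = base frame: x ahead of the robot, y to its left, z up, the work surface at z = 0. Lengths are in m, angles in rad, forces in N, time in s.
With the tool pointing down it reaches from about 0.4 to 0.85 m from the base axis. Payload 4.5 kg.
Tool frame: the origin (TCP) lies midway between the tips of the shut fingers; the grasp point (between the pads) lies 19 mm behind it; z points along the fingers, y is the direction in which the jaws open and shut (so a half turn about z gives the same grasp; the last joint's range is limited). The gripper opens to 88 mm and grips with 3 to 60 N. Pads are 18 mm wide; open, the fingers measure 123 mm over their backs; the gripper's body (75 mm by 187 mm) begins 45 mm behind the grasp point.
Start: joints at [-1.142, 0.689, -0.195, 1.565, 0.157, 0.902, -0.215], TCP at [0.24, 0.577, 0.239] pointing down, gripper open.
Joint ranges: [-3.01, 3.01], [-0.46, 2.08], [-1.47, 1.51], [0.13, 2.56], [-1, 4.14], [0.04, 2.09], [-2.66, 2.66]. Speed limits (rad/s): [2.57, 2.57, 3.14, 3.14, 3.14, 3.14, 3.14].

### API

Orientations are given as a unit quaternion [x, y, z, w].
In Python, from plant import r gives the robot as it stands. The module is installed in compiled form; this text tells all that it offers.
- The arm moves only by the shell command python3 -m jog 'ROWS' [FORCE]. ROWS is JSON, a list of rows, each an object with "translation": the shift along the tool's x, y, z in units of 40 mm (1.0 is 40 mm), a list of three; "twist": the turn about the tool's z in units of 6 degrees (1.0 is 6 degrees); "claw": the opening in per cent of the stroke, from 0 (shut) to 100 (fully open). A call has 1 to 20 rows; each row shifts and turns the commanded pose from where the row before left it, along the tool's axes as they then stand; what a row does not reach is not made up. A row lasts 1/12 s, in which the tool goes at most 41.7 mm and 7.16 degrees, less where a joint would pass 70% of its speed; a pose out of reach is approached as far as the arm can. A call is refused whole if a number of a shift passes 1 or a number of a turn 1, either way. A call with a gripper value outside its range is refused whole. The fingers move at their own pace and stop on an object; FORCE is the grip in N (left out, the last holds). Time passes only in rows, so rows that do not move let the fingers close. It gives the time, the measured TCP pose, the force and the opening at its end, in the units of the state.
- r.get_state(): the state, without advancing time (a new reading comes with each control period).
- r.snapshot(name): name is "scene" or "top"; returns a dict with "img" (480x640x3 uint8, red, green, blue), "fx", "fy", "cx", "cy" (pixels), "dist_coeffs" ([k1, k2, p1, p2, k3] as OpenCV has them; the pictures are not rectified), "origin" and "rotation" of the camera in the world. Camera axes: x right, y up, looking along -z (the intrinsics and any distortion apply to the point x, -y, -z); pixel columns grow to the right and rows downward; lengths in m; the calibration is good to about 2 mm. A picture is of the moment at which its call begins. There is no depth.
- r.finish_job(): hands the job in, once; it reports no verdict.
Trained networks look in the newest picture that a camera, given by its name, has taken for a name from the list of things; names that differ only in an ending like _2 or _b are one class to them, and where a whole thing is asked for, a point or a joint stands for the part that bears it (a point fixed in the world has none). Each returns a list of dicts, best first, with "confidence" (0 to 1); they miss things now and then, are a little off and sometimes report something else, mostly with a low value. They report only what shows in the picture. A call takes as long as a camera call. They do not tell look-alikes from the thing itself.
- r.spot_in(label, camera): "rect" ([left, top, right, bottom] in pixels, round what is visible of it).
- r.spot_point(label, camera): "location" ([row, column] in pixels: a listed point, or the origin of a listed thing).
The state is a dict: "clock": time; "q": joint angles; "qd": joint speeds; "joint_torque": joint torques, N m; "tool_pos": TCP position; "eef_rot": TCP orientation; "contact_force": force on the tool from outside, world axes, zero at the start; "moment": the same for the moment, N m; "opening": opening from 0.0 (shut) to 1.0 (fully open).
Only numpy, scipy, OpenCV 4.12 (cv2) and the standard library are available. Lean on these libraries where they do the work, as an engineer would, in place of code of your own. Each camera call takes 0.05 s, during which the arm holds its last target. There are 200 camera calls.

### The job

Three hard spectacle cases stand packed tightly side by side between two wooden bookends, with no room for fingers. Slide the purple case lengthwise out of the row until enough of it sticks out to grip, then lift it and lay it right way up on the white outline on the green pricing mat, lined up with the outline and centred in it. Leave the other two cases standing in their places.

Things in the scene. Friction and masses are not known exactly. Their poses are not given: they have to be found in the camera images.
- purple_case: the case to move: hard purple clamshell with a brass seam, lying flat, 56 (x) x 140 (y, length) x 38 mm high, 90 g; origin at the centre of its underside, z up. It starts in any place of the row. Cases lie long side to long side, 0.8 mm apart, ends flush; both ends (+y, -y) are open, with 100 mm of bare table beyond, and it slides freely along its y either way when pushed on its end face
- teal_case: bystander: the same case in teal, same size, axes and origin; stays in the row. A fixed wooden bookend (22 mm thick, 140 mm long, 30 mm high) lies close against the outer long side of each outermost case
- black_case: bystander: the same case in black, same size, axes and origin; stays in the row
- mat: flat green pricing mat fixed to the table, 130 (x) x 220 (y) mm, 3 mm thick; origin at the centre of its underside, on the table; a white line outline, 76 (x) x 160 (y) mm, is painted around its centre; the case belongs in it with its length along the mat's y, either way round
Not all that is in view belongs to the job. Several things look just like the purple_case: the one meant starts farthest from the robot's base.

How it is judged:
By the outcome, as a careful person would: the job done as asked, in the order asked, and still so for the second after the job is handed in, with the robot touching nothing.
It also fails if it takes over 54 s, if anything falls off the work surface, if the arm or the gripper's body presses on something with over 40 N, if the wrist force passes 120 N, or if a joint passes its speed limit or range.

## Working session

There is one attempt and no reset: what is moved stays moved. The work goes in short steps, Python scripts to look and compute and a shell command to move; the robot and the scene stay as the last step left them, time stands still between calls to the robot, and variables do not carry over. Pictures are saved under pics/ and viewed, about 8 in all and at most 12, crops included, and the job is handed in when it is done.

```bash
mkdir -p pics; cat > h.py <<'E'
import numpy as np, cv2
from plant import r
def snap(n):
    s=r.snapshot(n); s={k:(np.array(v) if k!='img' else np.asarray(v)) for k,v in s.items()}; return s
def save(s,f): cv2.imwrite('pics/'+f,cv2.cvtColor(s['img'],cv2.COLOR_RGB2BGR))
def K(s): return np.array([[float(s['fx']),0,float(s['cx'])],[0,float(s['fy']),float(s['cy'])],[0,0,1]])
def p2w(s,uv,z):
    uv=np.array(uv,float).reshape(-1,1,2)
    n=cv2.undistortPoints(uv,K(s),s['dist_coeffs'].astype(float))[:,0]
    d=np.c_[n[:,0],-n[:,1],-np.ones(len(n))]@s['rotation'].T
    o=s['origin']; return o+d*((z-o[2])/d[:,2])[:,None]
def w2p(s,P):
    c=(np.array(P,float).reshape(-1,3)-s['origin'])@s['rotation']
    c=c*[1,-1,-1]
    return cv2.projectPoints(c,np.zeros(3),np.zeros(3),K(s),s['dist_coeffs'].astype(float))[0][:,0]
E
python3 - <<'E'
from h import *
for n in('scene','top'):
    s=snap(n); save(s,n+'0.png'); print(n,s['origin'],s['rotation'].round(3).tolist(),s['fx'],s['dist_coeffs'])
    for l in('purple_case','teal_case','black_case','mat'):
        for d in r.spot_in(l,n)[:5]:
            b=d['rect'];c=[(b[0]+b[2])/2,(b[1]+b[3])/2]
            print(l,round(d['confidence'],2),np.round(b),p2w(s,c,0.038 if l!='mat' else .003)[0].round(3))
print(r.get_state())
E
```

```text
scene [1.00497282 0.33634696 0.47682711] [0.214, 0.416, 0.788, 0.399] 465.18645932101526 [-0.08267298  0.          0.          0.          0.        ]Traceback (most recent call last):
  File "<stdin>", line 7, in <module>
  File "h.py", line 10, in p2w
    d=np.c_[n[:,0],-n[:,1],-np.ones(len(n))]@s['rotation'].T
      ~~~~~~~~~~~~~~~~~~~~~~~~~~~~~~~~~~~~~~^~~~~~~~~~~~~~~~
ValueError: matmul: Input operand 1 has a mismatch in its core dimension 0, with gufunc signature (n?,k),(k,m?)->(n?,m?) (size 4 is different from 3)
```

View pics/scene0.png

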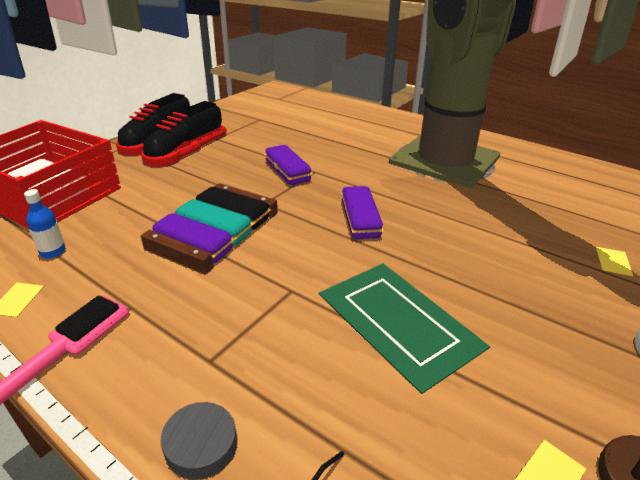

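The scene picture shows three purple look-alikes, at about (288,163), (361,212) and in the row at (190,235). The row one, farthest from the base, fits the description. The mat is near (403,325). The rotation is a quaternion, so I'll fix my helper.

```bash
sed -i "s/np.asarray(v)) for k,v in s.items()}; return s/np.asarray(v)) for k,v in s.items()}; s['rotation']=Rotation.from_quat(s['rotation']).as_matrix(); return s/; 1i from scipy.spatial.transform import Rotation" h.py
python3 - <<'E'
from h import *
for n in('scene','top'):
    s=snap(n); save(s,n+'0.png'); print(n,s['origin'],s['rotation'].round(3).tolist(),s['fx'],s['dist_coeffs'])
    for l in('purple_case','teal_case','black_case','mat'):
        for d in r.spot_in(l,n)[:5]:
            b=d['rect'];c=[(b[0]+b[2])/2,(b[1]+b[3])/2]
            print(l,round(d['confidence'],2),np.round(b),p2w(s,c,0.038 if l!='mat' else .003)[0].round(3))
print(r.get_state())
E
```

```text
scene [1.00497282 0.33634696 0.47682711] [[-0.589, -0.451, 0.671], [0.808, -0.334, 0.485], [0.006, 0.828, 0.561]] 465.18645932101526 [-0.08267298  0.          0.          0.          0.        ]
purple_case 0.79 [341. 187. 384. 241.] [ 0.384 -0.004  0.038]
purple_case 0.75 [151. 214. 233. 260.] [ 0.614 -0.193  0.038]
purple_case 0.56 [263. 146. 315. 184.] [ 0.307 -0.232  0.038]
teal_case 0.91 [178. 200. 253. 249.] [ 0.564 -0.189  0.038]
black_case 0.71 [194. 188. 269. 228.] [ 0.508 -0.205  0.038]
mat 0.79 [320. 262. 493. 394.] [0.557 0.175 0.003]
top [ 0.31104225 -0.0338604   0.68020089] [[-0.121, 0.972, -0.201], [-0.993, -0.119, 0.021], [-0.003, 0.202, 0.979]] 447.6215238172744 [-0.0646779  0.         0.         0.         0.       ]
purple_case 0.92 [267. 264. 362. 354.] [ 0.347 -0.026  0.038]
purple_case 0.73 [367. 112. 462. 162.] [ 0.59  -0.21   0.038]
purple_case 0.57 [428. 301. 537. 372.] [ 0.279 -0.257  0.038]
teal_case 0.97 [378. 143. 473. 195.] [ 0.536 -0.218  0.038]
black_case 0.62 [386. 178. 481. 228.] [ 0.481 -0.221  0.038]
black_case 0.41 [377. 142. 472. 197.] [ 0.535 -0.217  0.038]
mat 0.89 [109. 148. 261. 254.] [0.542 0.159 0.003]
{'clock': 0.6, 'q': array([-1.14219296,  0.68910081, -0.19458939,  1.56528565,  0.15734325,
        0.90250417, -0.21508159]), 'qd': array([-4.74636871e-05,  5.07757784e-04,  1.06704478e-04, -2.58504402e-03,
       -1.12989489e-03,  1.07983537e-03, -2.49702885e-04]), 'joint_torque': array([-5.72516074e-04, -5.27252483e+01, -1.26684498e+00, -1.53679919e+01,
       -5.18941612e-02, -4.83796903e-04,  2.36344908e-05]), 'tool_pos': array([0.24039551, 0.57695278, 0.23874579]), 'eef_rot': array([1.96093887e-01, 9.80585124e-01, 4.23724660e-05, 2.25034990e-05]), 'contact_force': array([ 0.28005335, -0.34126006,  0.36055715]), 'moment': array([-0.05854364, -0.01211161,  0.04120831]), 'opening': 0.9985170076945127}
```

View pics/top0.png

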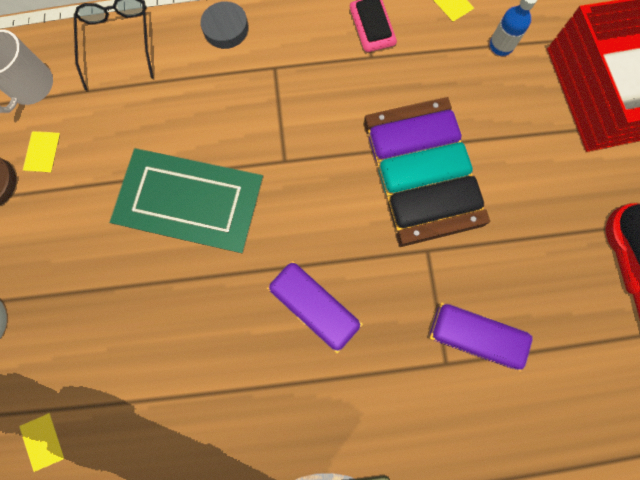

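Candidates in the top picture are A (415,134) in the row, B (314,307) and C (482,337). A is about 0.62 m from the base, against 0.35 and 0.38 m for B and C, so A is the one meant. I'll confirm this in an enlarged crop and measure it along with the mat.

```bash
cat >> h.py <<'E'
def hsv(s): return cv2.cvtColor(s['img'],cv2.COLOR_RGB2HSV)
RNG={'purple':((130,100,40),(150,255,255)),'teal':((80,120,40),(95,255,255)),'mat':((60,80,30),(79,255,160))}
def mask(s,c,box):
    m=cv2.inRange(hsv(s),*map(np.array,RNG[c])); k=np.zeros_like(m); x0,y0,x1,y1=map(int,box); k[y0:y1,x0:x1]=255
    m&=k; n,l,st,_=cv2.connectedComponentsWithStats(m); i=1+np.argmax(st[1:,4]); return (l==i).astype(np.uint8)*255
def rect(s,m,z):
    """minAreaRect in world at height z: centre, yaw of long side (deg), long, short"""
    c=max(cv2.findContours(m,cv2.RETR_EXTERNAL,cv2.CHAIN_APPROX_NONE)[0],key=cv2.contourArea)[:,0].astype(float)
    W=p2w(s,c,z)[:,:2]; (x,y),(w,h),a=cv2.minAreaRect((W*1000).astype(np.float32))
    if w<h: w,h,a=h,w,a+90
    return np.round([x,y,(a+90)%180-90,w,h],1)
E
python3 - <<'E'
from h import *
t=snap('top'); s=snap('scene')
for n,c,b,zs in(('top','purple',(355,90,475,175),(.02,.03,.038)),('top','teal',(370,135,485,205),(.02,.03,.038)),('top','mat',(90,130,280,270),(.003,)),
  ('scene','purple',(130,200,240,270),(.02,.03,.038)),('scene','teal',(160,190,260,255),(.02,.03,.038)),('scene','mat',(300,250,510,400),(.003,))):
    S=t if n=='top' else s; m=mask(S,c,b)
    for z in zs: print(n,c,z,rect(S,m,z))
    if c=='mat':
        # white outline
        h=hsv(S); w=cv2.inRange(h,np.array((0,0,150)),np.array((180,90,255))); k=cv2.morphologyEx(m,cv2.MORPH_CLOSE,np.ones((15,15))); k=cv2.erode(k,np.ones((7,7)))
        print(' outline',rect(S,w&k,.003))
a=cv2.resize(t['img'][85:255,345:505],None,fx=3.5,fy=3.5,interpolation=cv2.INTER_CUBIC)
b=cv2.resize(s['img'][175:280,130:290],None,fx=2.5,fy=2.5)
cv2.imwrite('pics/crop1.png',cv2.cvtColor(a,cv2.COLOR_RGB2BGR))
E
```

```text
top purple 0.02 [ 603.3 -217.2  -83.2  141.1   57.2]
top purple 0.03 [ 598.9 -214.5  -83.2  139.    56.3]
top purple 0.038 [ 595.4 -212.2  -83.2  137.2   55.7]
top teal 0.02 [ 545.8 -224.6  -83.4  140.6   56.4]
top teal 0.03 [ 542.2 -221.7  -83.4  138.5   55.5]
top teal 0.038 [ 539.4 -219.4  -83.4  136.8   54.8]
top mat 0.003 [545.6 157.4  70.2 217.9 128.3]Traceback (most recent call last):
  File "<stdin>", line 10, in <module>
  File "h.py", line 24, in rect
    c=max(cv2.findContours(m,cv2.RETR_EXTERNAL,cv2.CHAIN_APPROX_NONE)[0],key=cv2.contourArea)[:,0].astype(float)
      ~~~^^^^^^^^^^^^^^^^^^^^^^^^^^^^^^^^^^^^^^^^^^^^^^^^^^^^^^^^^^^^^^^^^^^^^^^^^^^^^^^^^^^^
ValueError: max() iterable argument is empty
```

```bash
python3 - <<'E'
from h import *
t=snap('top'); s=snap('scene')
for n,c,b,zs in(('scene','purple',(130,200,240,270),(.02,.03,.038)),('scene','teal',(160,190,260,255),(.02,.03,.038)),('scene','mat',(300,250,510,400),(.003,))):
    m=mask(s,c,b)
    for z in zs: print(n,c,z,rect(s,m,z))
g=r.get_state(); R=Rotation.from_quat(g['eef_rot']).as_matrix(); print(g['tool_pos'].round(4),R.round(3).tolist(),g['clock'])
a=cv2.resize(t['img'][85:255,345:505],None,fx=3.5,fy=3.5,interpolation=cv2.INTER_CUBIC)
cv2.imwrite('pics/crop1.png',cv2.cvtColor(a,cv2.COLOR_RGB2BGR))
E
```

```text
scene purple 0.02 [ 587.8 -228.9  -83.3  151.9   62.1]
scene purple 0.03 [ 597.  -216.6  -83.3  148.6   60.7]
scene purple 0.038 [ 604.3 -206.7  -83.3  146.    59.6]
scene teal 0.02 [ 525.  -236.2  -86.   150.8   64.8]
scene teal 0.03 [ 535.5 -223.6  -86.   147.5   63.4]
scene teal 0.038 [ 543.9 -213.6  -86.   144.8   62.3]
scene mat 0.003 [545.2 157.5  70.3 219.6 130.5]
[0.2404 0.577  0.2388] [[-0.923, 0.385, 0.0], [0.385, 0.923, 0.0], [0.0, 0.0, -1.0]] 0.8
```

View pics/crop1.png

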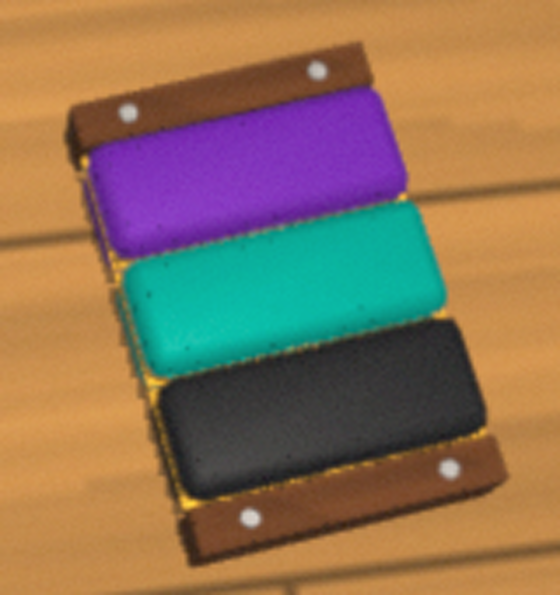

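The crop confirms it: the purple case stands in the row beside the far bookend, at about (415,134) in the full top picture, with teal and then black after it. Its centre is about (0.598,-0.215), frame yaw about 6.7°. The mat centre is (0.5455,0.1575), yaw -19.75°, and both cameras agree. Next I'll check the clearance to the bottle and crate and work out the pushing waypoints.

```bash
python3 - <<'E'
from h import *
from math import *
t=snap('top'); s=snap('scene')
print('bottle base scene',p2w(s,(50,257),0)[0].round(3),'top',p2w(t,(502,50),0)[0].round(3))
print('crate scene near corner',p2w(s,[(30,222),(118,187)],0).round(3).tolist(),'top',p2w(t,[(585,150),(548,45)],[0.0]).round(3).tolist())
print('bottle cap height guess', p2w(t,(528,2),0.10)[0].round(3), p2w(s,(33,195),0.10)[0].round(3))
a=radians(6.7); X=np.array([cos(a),sin(a)]); Y=np.array([-sin(a),cos(a)]); C=np.array([.598,-.2145])
for l in(-.115,-.079,0.013): print(l,(C+l*Y).round(4))
g=r.get_state(); R=Rotation.from_quat(g['eef_rot']).as_matrix()
d=np.r_[C-.115*Y,.14]-g['tool_pos']; print('tool-frame shift units',(R.T@d/.04).round(2))
E
```

```text
bottle base scene [ 0.77  -0.392  0.   ] top [ 0.751 -0.402  0.   ]
crate scene near corner [[0.736, -0.532, 0.0], [0.549, -0.511, 0.0]] top [[0.552, -0.501, 0.0], [0.754, -0.487, 0.0]]
bottle cap height guess [ 0.767 -0.408  0.1  ] [ 0.748 -0.43   0.1  ]
-0.115 [ 0.6114 -0.3287]
-0.079 [ 0.6072 -0.293 ]
0.013 [ 0.5965 -0.2016]
tool-frame shift units [-17.27 -17.33   2.47]
```

```bash
python3 -m jog '[{"translation":[-0.65,-0.65,0],"twist":0,"claw":0},{"translation":[-0.65,-0.65,0],"twist":0,"claw":0},{"translation":[-0.65,-0.65,0],"twist":0,"claw":0},{"translation":[-0.65,-0.65,0],"twist":0,"claw":0},{"translation":[-0.65,-0.65,0],"twist":0,"claw":0},{"translation":[-0.65,-0.65,0],"twist":0,"claw":0},{"translation":[-0.65,-0.65,0],"twist":0,"claw":0},{"translation":[-0.65,-0.65,0],"twist":0,"claw":0},{"translation":[-0.65,-0.65,0],"twist":0,"claw":0},{"translation":[-0.65,-0.65,0],"twist":0,"claw":0},{"translation":[-0.65,-0.65,0],"twist":0,"claw":0},{"translation":[-0.65,-0.65,0],"twist":0,"claw":0},{"translation":[-0.65,-0.65,0],"twist":0,"claw":0},{"translation":[-0.65,-0.65,0],"twist":0,"claw":0},{"translation":[-0.65,-0.65,0],"twist":0,"claw":0},{"translation":[-0.65,-0.65,0],"twist":0,"claw":0},{"translation":[-0.65,-0.65,0],"twist":0,"claw":0},{"translation":[-0.65,-0.65,0],"twist":0,"claw":0},{"translation":[-0.65,-0.65,0],"twist":0,"claw":0},{"translation":[-0.65,-0.65,0],"twist":0,"claw":0}]'
python3 -m jog '[{"translation":[0,0,0],"twist":1,"claw":0},{"translation":[0,0,0],"twist":1,"claw":0},{"translation":[0,0,0],"twist":1,"claw":0},{"translation":[0,0,0],"twist":1,"claw":0},{"translation":[0,0,0],"twist":1,"claw":0},{"translation":[0,0,0],"twist":1,"claw":0},{"translation":[0,0,0],"twist":1,"claw":0},{"translation":[0,0,0],"twist":1,"claw":0},{"translation":[0,0,0],"twist":1,"claw":0},{"translation":[0,0,0],"twist":1,"claw":0},{"translation":[0,0,0],"twist":0.1,"claw":0},{"translation":[0,0,0],"twist":0,"claw":0}]'
cat >> h.py <<'E'
def to(x,y,z,yaw=None):
    """tool-frame shift (units) to world point, and tool-y yaw / twist units"""
    g=r.get_state(); R=Rotation.from_quat(g['eef_rot']).as_matrix(); cur=np.degrees(np.arctan2(R[1,1],R[0,1]))
    print('t',round(g['clock'],2),'pos',g['tool_pos'].round(4),'yawY',cur.round(2),'tilt',R[2].round(3),'F',g['contact_force'].round(1),'open',round(g['opening'],3))
    print('shift',(R.T@(np.array([x,y,z])-g['tool_pos'])/.04).round(3), 'twist', None if yaw is None else round(-(yaw-cur)/6,3))
E
python3 -c "
from h import *
to(.6114,-.3287,.14,6.7)"
```

```text
clock: 2.57
tool_pos: [0.5209, -0.105, 0.2389]
eef_rot: [0.196, 0.981, 0.0, 0.0]
contact_force: [1.4, -0.4, 0.6]
opening: 0.008
clock: 3.57
tool_pos: [0.5205, -0.1029, 0.2388]
eef_rot: [0.663, 0.748, -0.0, 0.0]
contact_force: [-0.6, -0.3, 0.4]
opening: 0.007
t 3.57 pos [ 0.5205 -0.1029  0.2388] yawY 6.92 tilt [-0.  0. -1.] F [-0.6 -0.3  0.4] open 0.007
shift [-5.878  1.577  2.47 ] twist 0.037
```

```bash
python3 -m jog '[{"translation":[-0.73,0.2,0],"twist":0.04,"claw":0},{"translation":[-0.73,0.2,0],"twist":0,"claw":0},{"translation":[-0.73,0.2,0],"twist":0,"claw":0},{"translation":[-0.73,0.2,0],"twist":0,"claw":0},{"translation":[-0.73,0.2,0],"twist":0,"claw":0},{"translation":[-0.73,0.2,0],"twist":0,"claw":0},{"translation":[-0.73,0.2,0],"twist":0,"claw":0},{"translation":[-0.73,0.2,0],"twist":0,"claw":0},{"translation":[0,0,0.7],"twist":0,"claw":0},{"translation":[0,0,0.7],"twist":0,"claw":0},{"translation":[0,0,0.7],"twist":0,"claw":0},{"translation":[0,0,0.7],"twist":0,"claw":0},{"translation":[0,0,0.7],"twist":0,"claw":0},{"translation":[0,0,0.7],"twist":0,"claw":0},{"translation":[0,0,0],"twist":0,"claw":0},{"translation":[0,0,0],"twist":0,"claw":0}]'
python3 - <<'E'
from h import *
to(.6114,-.3287,.012,6.7)
s=snap('scene'); t=snap('top')
cv2.imwrite('pics/pre.png',cv2.cvtColor(np.vstack([cv2.resize(s['img'][120:300,70:350],(560,360)),cv2.resize(t['img'][10:240,340:630],(560,444))])[:600],cv2.COLOR_RGB2BGR))
E
```

```text
clock: 4.9
tool_pos: [0.6096, -0.3273, 0.0695]
eef_rot: [0.665, 0.747, -0.0, -0.002]
contact_force: [-0.1, -0.7, 0.1]
opening: 0.003
t 4.9 pos [ 0.6096 -0.3273  0.0695] yawY 6.62 tilt [ 0.002 -0.003 -1.   ] F [-0.1 -0.7  0.1] open 0.003
shift [-0.044  0.043  1.436] twist -0.013
```

View pics/pre.png

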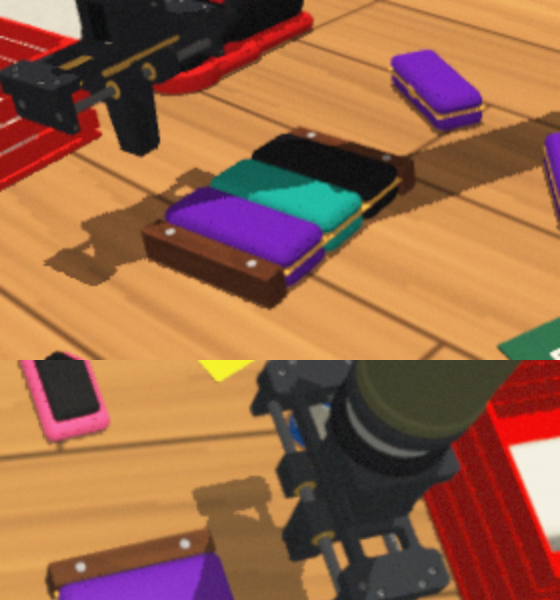

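Both views show the row undisturbed, with the shut fingers hanging beyond the purple case's -y end and clear of the bottle and crate. Next I descend and push along +y (tool +x).

```bash
python3 -m jog '[{"translation":[-0.04,0.04,0.4],"twist":0,"claw":0},{"translation":[0,0,0.4],"twist":0,"claw":0},{"translation":[0,0,0.4],"twist":0,"claw":0},{"translation":[0,0,0.23],"twist":0,"claw":0},{"translation":[0,0,0],"twist":0,"claw":0},{"translation":[0.2,0,0],"twist":0,"claw":0},{"translation":[0.2,0,0],"twist":0,"claw":0},{"translation":[0.2,0,0],"twist":0,"claw":0},{"translation":[0.1,0,0],"twist":0,"claw":0},{"translation":[0.1,0,0],"twist":0,"claw":0},{"translation":[0.1,0,0],"twist":0,"claw":0},{"translation":[0.1,0,0],"twist":0,"claw":0},{"translation":[0.1,0,0],"twist":0,"claw":0},{"translation":[0.1,0,0],"twist":0,"claw":0},{"translation":[0.1,0,0],"twist":0,"claw":0},{"translation":[0.1,0,0],"twist":0,"claw":0},{"translation":[0.1,0,0],"twist":0,"claw":0}]'
python3 - <<'E'
from h import *
to(.5967,-.2036,.012,6.7)
s=snap('scene'); print(rect(s,mask(s,'purple',(130,190,280,300)),.03))
E
```

```text
clock: 6.42
tool_pos: [0.6056, -0.2693, 0.0135]
eef_rot: [0.666, 0.746, 0.0, 0.0]
contact_force: [0.2, -1.1, 0.5]
opening: 0.002
t 6.42 pos [ 0.6056 -0.2693  0.0135] yawY 6.53 tilt [-0.  0. -1.] F [ 0.2 -1.1  0.5] open 0.002
shift [ 1.657 -0.035  0.037] twist -0.028
[ 594.5 -192.2  -83.8  149.3   62.7]
```

```bash
python3 -m jog '[{"translation":[0.1,0,0],"twist":0,"claw":0},{"translation":[0.1,0,0],"twist":0,"claw":0},{"translation":[0.1,0,0],"twist":0,"claw":0},{"translation":[0.1,0,0],"twist":0,"claw":0},{"translation":[0.1,0,0],"twist":0,"claw":0},{"translation":[0.1,0,0],"twist":0,"claw":0},{"translation":[0.1,0,0],"twist":0,"claw":0},{"translation":[0.1,0,0],"twist":0,"claw":0},{"translation":[0.1,0,0],"twist":0,"claw":0},{"translation":[0.1,0,0],"twist":0,"claw":0},{"translation":[0.1,0,0],"twist":0,"claw":0},{"translation":[0.1,0,0],"twist":0,"claw":0},{"translation":[0.1,0,0],"twist":0,"claw":0},{"translation":[0.1,0,0],"twist":0,"claw":0},{"translation":[0.1,0,0],"twist":0,"claw":0},{"translation":[0.1,0,0],"twist":0,"claw":0},{"translation":[0.05,0,0],"twist":0,"claw":0},{"translation":[0,0,0],"twist":0,"claw":0}]'
python3 -m jog '[{"translation":[-0.15,0,0],"twist":0,"claw":0},{"translation":[-0.1,0,-0.2],"twist":0,"claw":0},{"translation":[0,0,-0.8],"twist":0,"claw":0},{"translation":[0,0,-0.8],"twist":0,"claw":0},{"translation":[0,0,-0.8],"twist":0,"claw":0},{"translation":[0,0,-0.8],"twist":0,"claw":0},{"translation":[0,0,0],"twist":0,"claw":100},{"translation":[-1,0,0],"twist":0,"claw":100},{"translation":[-1,0,0],"twist":0,"claw":100},{"translation":[0,0,0],"twist":0,"claw":100}]'
python3 - <<'E'
from h import *
s=snap('scene'); t=snap('top'); save(s,'push_s.png'); save(t,'push_t.png')
for z in(.02,.03,.038): print(z,rect(s,mask(s,'purple',(130,190,330,300)),z),rect(t,mask(t,'purple',(270,90,475,190)),z))
print('teal',rect(s,mask(s,'teal',(160,180,260,255)),.03))
to(.58,-.1,.14,6.7)
cv2.imwrite('pics/push.png',cv2.cvtColor(np.vstack([cv2.resize(s['img'][120:300,70:350],(466,300)),cv2.resize(t['img'][60:260,230:540],(466,300))]),cv2.COLOR_RGB2BGR))
E
```

```text
clock: 7.97
tool_pos: [0.5982, -0.203, 0.0135]
eef_rot: [0.665, 0.747, 0.0, -0.0]
contact_force: [0.9, 0.3, -0.1]
opening: 0.004
clock: 8.8
tool_pos: [0.6065, -0.3061, 0.1506]
eef_rot: [0.67, 0.743, -0.004, 0.004]
contact_force: [-0.4, -2.8, -0.0]
opening: 0.283
0.02 [ 577.9 -135.9  -83.4  148.5   64.9] [ 593.1 -124.2  -83.4  142.3   56.9]
0.03 [ 587.3 -125.5  -83.4  145.3   63.5] [ 588.8 -122.8  -83.4  140.2   56. ]
0.038 [ 594.8 -117.2  -83.4  142.7   62.3] [ 585.4 -121.7  -83.4  138.5   55.3]
teal [ 540.1 -223.6  -82.6  146.2   66.4]
t 8.9 pos [ 0.6071 -0.2974  0.1496] yawY 6.23 tilt [-0.002 -0.    -1.   ] F [-0.5  1.   0. ] open 0.372
shift [ 4.981 -0.139  0.229] twist -0.078
```

View pics/push.png

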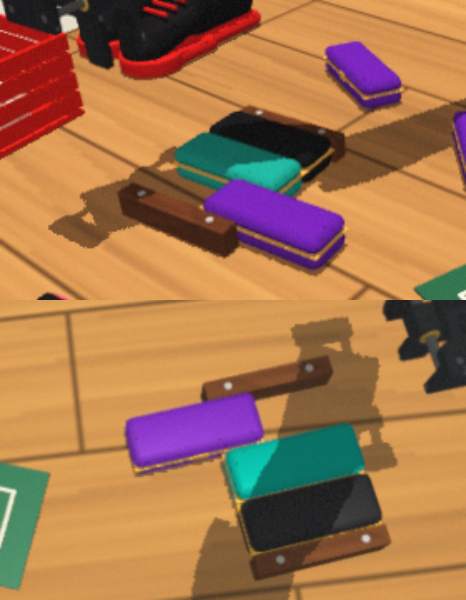

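The push worked. The purple case sticks straight out at +y by about 90 mm, centred near (0.588,-0.124); teal, black and the bookends stand as before. I'll move over the protruding part with the jaws open.

```bash
python3 -m jog '[{"translation":[0.6,0,0],"twist":0,"claw":100},{"translation":[0.6,0,0],"twist":0,"claw":100},{"translation":[0.6,0,0],"twist":0,"claw":100},{"translation":[0.6,0,0],"twist":0,"claw":100},{"translation":[0.6,0,0],"twist":0,"claw":100},{"translation":[0.6,0,0],"twist":0,"claw":100},{"translation":[0.6,0,0],"twist":0,"claw":100},{"translation":[0.1,0,0],"twist":0,"claw":100},{"translation":[0,0,0],"twist":0,"claw":100},{"translation":[0,0,0],"twist":0,"claw":100}]'
python3 - <<'E'
from h import *
to(.588,-.1213,.007,6.6)
E
```

```text
clock: 9.73
tool_pos: [0.5888, -0.123, 0.1497]
eef_rot: [0.665, 0.746, -0.0, 0.0]
contact_force: [-0.1, 0.4, 0.1]
opening: 1.0
t 9.73 pos [ 0.5888 -0.123   0.1497] yawY 6.56 tilt [-0.001  0.    -1.   ] F [-0.1  0.4  0.1] open 1.0
shift [ 0.046 -0.017  3.567] twist -0.006
```

```bash
python3 -m jog '[{"translation":[0.05,-0.02,0.6],"twist":0,"claw":100},{"translation":[0,0,0.6],"twist":0,"claw":100},{"translation":[0,0,0.6],"twist":0,"claw":100},{"translation":[0,0,0.6],"twist":0,"claw":100},{"translation":[0,0,0.6],"twist":0,"claw":100},{"translation":[0,0,0.4],"twist":0,"claw":100},{"translation":[0,0,0.15],"twist":0,"claw":100},{"translation":[0,0,0],"twist":0,"claw":100},{"translation":[0,0,0],"twist":0,"claw":55},{"translation":[0,0,0],"twist":0,"claw":55},{"translation":[0,0,0],"twist":0,"claw":55},{"translation":[0,0,0],"twist":0,"claw":55},{"translation":[0,0,0],"twist":0,"claw":55},{"translation":[0,0,0],"twist":0,"claw":55},{"translation":[0,0,0],"twist":0,"claw":55},{"translation":[0,0,0],"twist":0,"claw":55}]' 20
python3 -m jog '[{"translation":[0,0,0],"twist":0,"claw":40},{"translation":[0,0,0],"twist":0,"claw":40},{"translation":[0,0,0],"twist":0,"claw":40},{"translation":[0,0,0],"twist":0,"claw":40},{"translation":[0,0,0],"twist":0,"claw":40},{"translation":[0,0,0],"twist":0,"claw":40},{"translation":[0,0,0],"twist":0,"claw":40},{"translation":[0,0,0],"twist":0,"claw":40}]' 20
```

```text
clock: 11.07
tool_pos: [0.5882, -0.1207, 0.0082]
eef_rot: [0.666, 0.746, 0.0, 0.0]
contact_force: [-1.9, -0.3, 5.8]
opening: 0.631
clock: 11.73
tool_pos: [0.5883, -0.1207, 0.0083]
eef_rot: [0.666, 0.746, 0.0, 0.0]
contact_force: [-0.4, 0.1, 5.9]
opening: 0.632
```

```bash
python3 -m jog '[{"translation":[0,0,-0.1],"twist":0,"claw":40},{"translation":[0,0,-0.2],"twist":0,"claw":40},{"translation":[0,0,-0.3],"twist":0,"claw":40},{"translation":[0,0,-0.4],"twist":0,"claw":40},{"translation":[0,0,-0.5],"twist":0,"claw":40},{"translation":[0,0,-0.5],"twist":0,"claw":40},{"translation":[0,0,-0.5],"twist":0,"claw":40},{"translation":[0,0,-0.5],"twist":0,"claw":40},{"translation":[0,0,0],"twist":0,"claw":40},{"translation":[0,0,0],"twist":0,"claw":40}]'
python3 - <<'E'
from h import *
from math import *
s=snap('scene'); t=snap('top')
cv2.imwrite('pics/lift.png',cv2.cvtColor(np.vstack([cv2.resize(s['img'][60:300,70:390],(400,300)),cv2.resize(t['img'][20:260,230:550],(400,300))]),cv2.COLOR_RGB2BGR))
a=radians(-19.75); Y=np.array([-sin(a),cos(a)]); p=np.array([.5455,.1575])+.0035*Y; print(p)
to(p[0],p[1],.1282,-19.75)
E
```

```text
clock: 12.57
tool_pos: [0.5884, -0.1208, 0.1291]
eef_rot: [0.666, 0.746, 0.001, 0.001]
contact_force: [0.2, -0.9, -1.2]
opening: 0.633
[0.54668271 0.16079412]
t 12.67 pos [ 0.587  -0.1204  0.127 ] yawY 6.55 tilt [ 0.001 -0.001 -1.   ] F [-0.3  0.  -1.1] open 0.635
shift [ 7.1   -0.201 -0.025] twist 4.383
```

View pics/lift.png

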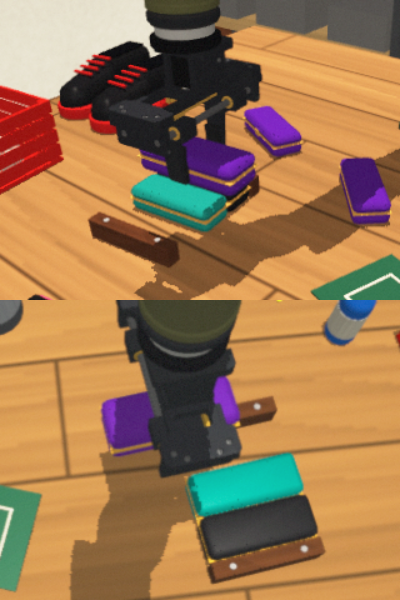

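The case hangs level in the gripper and teal and black are undisturbed. I'll carry it to above the mat.

```bash
python3 -m jog '[{"translation":[0.3,-0.02,0],"twist":0,"claw":40},{"translation":[0.5,-0.02,0],"twist":0,"claw":40},{"translation":[0.6,-0.02,0],"twist":0,"claw":40},{"translation":[0.6,-0.02,0],"twist":0,"claw":40},{"translation":[0.6,-0.02,0],"twist":0,"claw":40},{"translation":[0.6,-0.02,0],"twist":0,"claw":40},{"translation":[0.6,-0.02,0],"twist":0,"claw":40},{"translation":[0.6,-0.02,0],"twist":0,"claw":40},{"translation":[0.6,-0.02,0],"twist":0,"claw":40},{"translation":[0.6,-0.02,0],"twist":0,"claw":40},{"translation":[0.6,0,0],"twist":0,"claw":40},{"translation":[0.5,0,0],"twist":0,"claw":40},{"translation":[0.4,0,0],"twist":0,"claw":40}]'
python3 -m jog '[{"translation":[0,0,0],"twist":0.4,"claw":40},{"translation":[0,0,0],"twist":0.6,"claw":40},{"translation":[0,0,0],"twist":0.6,"claw":40},{"translation":[0,0,0],"twist":0.6,"claw":40},{"translation":[0,0,0],"twist":0.6,"claw":40},{"translation":[0,0,0],"twist":0.6,"claw":40},{"translation":[0,0,0],"twist":0.6,"claw":40},{"translation":[0,0,0],"twist":0.38,"claw":40},{"translation":[0,0,0],"twist":0,"claw":40},{"translation":[0,0,0],"twist":0,"claw":40},{"translation":[0,0,0],"twist":0,"claw":40}]'
python3 - <<'E'
from h import *
to(.5467,.1608,.05,-19.75)
E
```

```text
clock: 13.75
tool_pos: [0.5455, 0.1639, 0.1263]
eef_rot: [0.664, 0.747, -0.001, -0.001]
contact_force: [-0.2, 0.6, -1.1]
opening: 0.627
clock: 14.67
tool_pos: [0.5468, 0.161, 0.1269]
eef_rot: [0.817, 0.576, -0.001, -0.0]
contact_force: [-0.1, -1.3, -0.9]
opening: 0.632
t 14.67 pos [0.5468 0.161  0.1269] yawY -19.65 tilt [-0.001 -0.001 -1.   ] F [-0.1 -1.3 -0.9] open 0.632
shift [-0.004  0.002  1.924] twist 0.017
```

```bash
python3 -m jog '[{"translation":[0,0,0.3],"twist":0.02,"claw":40},{"translation":[0,0,0.5],"twist":0,"claw":40},{"translation":[0,0,0.5],"twist":0,"claw":40},{"translation":[0,0,0.5],"twist":0,"claw":40},{"translation":[0,0,0.5],"twist":0,"claw":40},{"translation":[0,0,0.3],"twist":0,"claw":40},{"translation":[0,0,0.1],"twist":0,"claw":40},{"translation":[0,0,0],"twist":0,"claw":40},{"translation":[0,0,0],"twist":0,"claw":40}]'
python3 - <<'E'
from h import *
to(.5467,.1608,.0113,-19.75)
z0=r.get_state()['tool_pos'][2]-.0083
s=snap('scene'); t=snap('top')
for S,b in((s,(300,215,510,400)),(t,(90,130,265,262))):
    m=cv2.inRange(hsv(S),*map(np.array,RNG['purple'])); k=np.zeros_like(m); k[b[1]:b[3],b[0]:b[2]]=255; m=cv2.morphologyEx(m&k,cv2.MORPH_OPEN,np.ones((3,3)))
    h=cv2.convexHull(cv2.findNonZero(m)); q=np.zeros_like(m); cv2.fillPoly(q,[h],255); print(rect(S,q,z0+.03))
cv2.imwrite('pics/over.png',cv2.cvtColor(np.vstack([cv2.resize(s['img'][180:420,280:600],(400,300)),cv2.resize(t['img'][80:320,60:380],(400,300))]),cv2.COLOR_RGB2BGR))
E
```

```text
clock: 15.42
tool_pos: [0.5479, 0.1606, 0.02]
eef_rot: [0.818, 0.575, 0.0, 0.0]
contact_force: [0.3, 1.0, -0.5]
opening: 0.633
t 15.42 pos [0.5479 0.1606 0.02  ] yawY -19.86 tilt [ 0.     0.001 -1.   ] F [ 0.3  1.  -0.5] open 0.633
shift [-0.006 -0.03   0.219] twist -0.018
[497.6 110.9  50.6 313.2  81.6]
[538.3 131.1  68.7  84.3  56.6]
```

View pics/over.png

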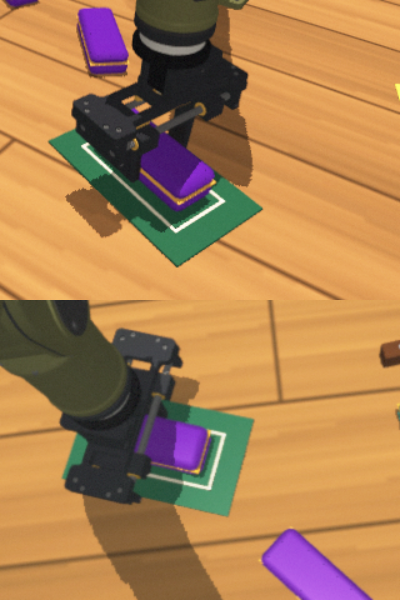

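The case hovers over the outline, aligned with it. In the top view its visible -y end measures (0.523,0.092), where (0.522,0.092) is wanted. I'll lower it, release and retreat.

```bash
python3 -m jog '[{"translation":[0,-0.02,0.05],"twist":0,"claw":40},{"translation":[0,0,0.05],"twist":0,"claw":40},{"translation":[0,0,0.05],"twist":0,"claw":40},{"translation":[0,0,0.05],"twist":0,"claw":40},{"translation":[0,0,0.02],"twist":0,"claw":40},{"translation":[0,0,0],"twist":0,"claw":40},{"translation":[0,0,0],"twist":0,"claw":40},{"translation":[0,0,0],"twist":0,"claw":66},{"translation":[0,0,0],"twist":0,"claw":70},{"translation":[0,0,0],"twist":0,"claw":80},{"translation":[0,0,0],"twist":0,"claw":100},{"translation":[0,0,0],"twist":0,"claw":100},{"translation":[0,0,0],"twist":0,"claw":100},{"translation":[0,0,0],"twist":0,"claw":100},{"translation":[0,0,0],"twist":0,"claw":100}]'
python3 -m jog '[{"translation":[0,0,-0.2],"twist":0,"claw":100},{"translation":[0,0,-0.4],"twist":0,"claw":100},{"translation":[0,0,-0.6],"twist":0,"claw":100},{"translation":[0,0,-0.7],"twist":0,"claw":100},{"translation":[0,0,-0.7],"twist":0,"claw":100},{"translation":[0,0,-0.7],"twist":0,"claw":100},{"translation":[0.6,0,-0.5],"twist":0,"claw":100},{"translation":[0.8,0,0],"twist":0,"claw":100},{"translation":[0.8,0,0],"twist":0,"claw":100},{"translation":[0.8,0,0],"twist":0,"claw":100},{"translation":[0.8,0,0],"twist":0,"claw":100},{"translation":[0.8,0,0],"twist":0,"claw":100},{"translation":[0.5,0,0],"twist":0,"claw":100},{"translation":[0,0,0],"twist":0,"claw":100},{"translation":[0,0,0],"twist":0,"claw":100}]'
python3 - <<'E'
from h import *
s=snap('scene'); t=snap('top')
for n,S,b,c in(('s',s,(300,215,510,400),(160,180,260,255)),('t',t,(90,130,265,262),(370,135,485,205))):
    print(n,[rect(S,mask(S,'purple',b),z).tolist() for z in(.023,.033)],'mat',rect(S,mask(S,'mat',(b[0]-5,b[1]-5,b[2]+20,b[3]+10)),.003),'teal',rect(S,mask(S,'teal',c),.03))
cv2.imwrite('pics/end.png',cv2.cvtColor(np.vstack([cv2.resize(s['img'][120:420,130:530],(400,300)),cv2.resize(t['img'][80:320,60:500],(550,300))[:,75:475]]),cv2.COLOR_RGB2BGR))
E
```

```text
clock: 16.77
tool_pos: [0.5467, 0.1609, 0.0107]
eef_rot: [0.818, 0.575, 0.0, -0.0]
contact_force: [0.2, -1.5, -0.2]
opening: 0.999
clock: 18.02
tool_pos: [0.6154, 0.3538, 0.1627]
eef_rot: [0.818, 0.575, -0.0, -0.0]
contact_force: [-0.4, -0.5, -0.5]
opening: 1.002
s [[534.4, 153.2, 70.0, 146.2, 62.3], [544.8, 157.3, 70.0, 143.0, 61.0]] mat [545.2 157.5  70.3 219.6 130.5] teal [ 539.4 -223.7  -82.8  146.3   67.2]
t [[549.4, 161.1, 69.9, 141.6, 55.4], [545.7, 158.2, 69.9, 139.4, 54.5]] mat [545.7 157.7  70.3 218.3 128.3] teal [ 541.  -221.7  -82.4  138.6   55.9]
```

View pics/end.png

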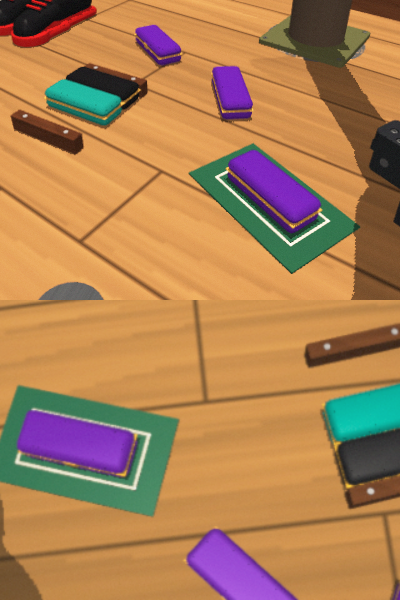

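The case lies right way up, inside the outline, within about 1 mm and 0.4° of the mat's axes in both views. Teal and black are still standing in the row. I'm handing the job in.

```bash
python3 -c "
from plant import r
print(r.finish_job())"
```

```text
the job is handed in; nothing more can be done
None
```

The purple case is lying right way up in the white outline on the mat, and I handed the job in at about 18 s. I pushed it on its -y end with shut fingers until about 90 mm stuck out. I then gripped that part, lifted it straight up and laid it on the mat. It was the farthest of the three look-alikes, in the row beside the far bookend.

**Last checks (made before handing in, none after):**
- **Placing:** both cameras put the case within about 1 mm of the mat's centre and 0.3–0.4° of its axis.
- **Gripper:** it was open and clear of everything when I handed in.
- **Forces:** the largest wrist reading I saw between moves was about 6 N, at the grip.
- **Bystanders:** black is still standing in its place by eye; I didn't measure it. Teal is still standing too. The top camera reads it about 1 mm and 1° from its first pose. That may come from its side face now showing, but a slight shift can't be ruled out.

**Disagreements:** The scene camera's reading of a case depends strongly on the height I assume for its edge. I relied on the heights where the two cameras agreed. While the case was still held over the mat, the scene camera's check failed because the purple mask included something else, so I used only the top camera there.

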